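Clip a glass chart to its leaning stand

ROBOT

A 6-joint arm with a two-finger parallel gripper is mounted at the origin on the work surface. World frame = base frame: x ahead of the robot, y to its left, z up, the work surface at z = 0. Lengths are in m, angles in rad, forces in N, time in s.
With the tool pointing down it reaches from about 0.325 to 0.85 m from the base axis. Payload 15.5 kg.
Tool frame: the origin (TCP) lies midway between the tips of the shut fingers; the grasp point (between the pads) lies bot.pinch_z behind it (bot.pinch_z is the distance from the TCP to the grasp point, in m); x points along the fingers, z is the direction in which the jaws open and shut, and the axes are right-handed (so a half turn about x gives the same grasp; the last joint's range is limited). The gripper opens to 91 mm and grips with 3 to 60 N. Pads are 32 mm wide; open, the fingers measure 118 mm over their backs; the gripper's body (76 mm by 178 mm) begins 60 mm behind the grasp point.
Start: joints at [-1.365, 0.494, 1.345, -0, 1.302, -0.096], TCP at [0.185, -0.597, 0.214] pointing down, gripper open.
Joint ranges: [-2.91, 2.91], [-0.82, 2.16], [0.22, 2.67], [-1.22, 4.37], [0.12, 2.79], [-3.08, 3.08]. Speed limits (rad/s): [1.89, 1.89, 2.57, 3.01, 3.01, 3.01].

INTERFACE

Orientations are given as a unit quaternion [w, x, y, z].
In Python, from station import bot, camera, ticket, silhouettes gives the robot as it stands.
- The arm moves only by the tool jog_arm, never from a script. Its argument "steps" is a list that holds one entry, the list of rows, each a list of 5 numbers: the gripper command: -1 is fully open, 1 is shut, values between are in proportion, then the shift along the tool's x, y, z in mm, then the turn about the tool's x in rad. A call has exactly 5 rows; each row is the pose to reach, as a shift and turn from the pose commanded when the call began, along the tool's axes at that moment; what a row does not reach only later rows make up. A row lasts 1/12 s, in which the tool goes at most 41.7 mm and 7.16 degrees, less where a joint would pass 70% of its speed; a pose out of reach is approached as far as the arm can. A call with a gripper value outside its range is refused whole. The fingers move at their own pace and stop on an object; the grip force is fixed at half the most. Time passes only in rows, so rows that repeat a pose let the fingers close, or fill a call up. It gives the time, the measured TCP pose, the force and the opening at its end, in the units of the state.
- bot.get_state(): the state, without advancing time (a new reading comes with each control period).
- camera(name): name is "side" or "top" or "wrist"; returns a dict with "img" (400x640x3 uint8, red, green, blue), "fx", "fy", "cx", "cy" (pixels), "world_from_camera" (4x4, takes a point from camera to world coordinates). Camera axes: x right, y down, z forward; pixel columns grow to the right and rows downward; lengths in m; the calibration is good to about 2 mm. A picture is of the moment at which its call begins. There is no depth.
- ticket.hand_in(): hands the job in, once; it reports no verdict.
Trained networks look in a picture, given as the dict that the camera call returned (one of the last four; its "shot" number tells which), for a name from the list of things; names that differ only in an ending like _2 or _b are one class to them, and where a whole thing is asked for, a point or a joint stands for the part that bears it (a point fixed in the world has none). Each returns a list of dicts, best first, with "p" (0 to 1); they miss things now and then, are a little off and sometimes report something else, mostly with a low value. They report only what shows in the picture. A call takes as long as a camera call. They do not tell look-alikes from the thing itself.
- silhouettes(query, picture): "region" (400x640 bool, what is visible of it) and "location" ([column, row] in pixels, amid what is visible of it).
The state is a dict: "clock": time; "joint_positions": joint angles; "qd": joint speeds; "joint_efforts": joint torques, N m; "tcp_pos": TCP position; "tool_rot": TCP orientation; "force": force on the tool from outside, world axes, zero at the start; "moment": the same for the moment, N m; "gripper_width": opening from 0.0 (shut) to 1.0 (fully open).
Only numpy, scipy, OpenCV 4.12 (cv2) and the standard library are available. Lean on these libraries where they do the work, as an engineer would, in place of code of your own. Each camera call takes 0.05 s, during which the arm holds its last target. There are 200 camera calls.

TASK

Take the yellow spring clip off its parking rail by squeezing its handles, and clip it over the top of the glass chart and the leaning board behind it, at the middle of the stand (red marks), square to the edge and pushed down until the soft pad in its throat is clearly pressed in by the chart's brass top bar, then let go so that it stays so. The clip is brittle (squeeze each handle with less than 20 N) and the glass chips easily, so feel for the bar, whose height setting is not known, and press the chart with less than 20 N, do not touch or shift the chart with the gripper, and leave everything else where it stands.

Things in the scene. Friction and masses are not known exactly. Their poses are not given: they have to be found in the camera images.
- clip: Yellow spring clip (clothes-peg type), 36 mm wide, 85 mm tall, 85 g. Origin: middle of the throat floor, where the free pad's lower face lies. z points to the handles, y along the edge it grips (hinge line, at z=+10 mm), x across the jaws. Jaws reach to z=-36 mm; their rubber pads (z -36 to -24) are 12 mm apart when clipped on a 12 mm edge.
- clip_grip (a point): Point midway between the clip's two handle bars (44 mm above the throat floor). Each bar is round, 10 mm thick, 38 mm long along y; clipped on 12 mm they measure 54 mm over the outside along x. Squeezed to 42 to 44 mm, the jaws open to about 25 mm; this takes 10 to 12 N on each; above 20 N each it cracks. Axes as the clip's. It turns with one arm, a few mm, as the clip opens.
- pad: Grey soft pad in the clip's throat, 16 x 34 x 7 mm, on a spring; origin at the middle of its lower face, axes as the clip's. It lies at the clip's origin when free and moves up to 8 mm towards the handles when pressed (1 N/mm). As the handles spread on letting go, the clip can rise some 2 to 3 mm.
- jaw (a joint): Opening angle of the clip's jaws: 0 when clamped on a 12 mm thick edge, about -0.15 when empty and shut, 0.45 when fully open.
- rail: Fixed parking rail: grey base 70 x 190 x 10 mm with an upright aluminium strip, 12 mm thick (x), 170 mm long (y), top edge at z=74 mm, on which the clip is parked with its throat 5 mm above the edge. Origin: centre of the underside, z up.
- board: White board of the blue chart stand, fixed, 200 mm wide, 147 tall, 7 thick, leaning 30 degrees from vertical, top edge towards the robot, face away and up. z points up along the board, y along its top edge, x out of its face. Origin on the face, middle of the foot, on the ledge that carries the chart (21 mm over the table). Red marks 36 mm wide on top edge and ledge lip show the middle.
- edge_mid (a point): Middle of the joint top edge of glass and board (12 mm thick together), midway along the board, level with the top of the glass, about 151 mm above the table. Axes as the board's. The brass bar's top is 1 to 14 mm further up along z, differently each time, and is not measured.
- chart: Loose greenish glass chart with cross lines, 160 mm wide (y), 150 mm tall (z), 5 mm thick (x), 0.28 kg, standing on the ledge against the board; its top is 3 mm above the board's. A stiff-sliding brass bar in its top edge, 120 mm wide, 5 thick, stands 1 to 14 mm above the glass and belongs to the chart. Origin: middle of its lower back edge, axes as the board's. Chips above 20 N.
- shaft: Bystander: steel stepped shaft on two small rests, 100 mm long, 30 mm high. Origin: centre of its underside.
- cleaner: Bystander: blue lens cleaner bottle, 48 mm in diameter, 130 mm tall. Origin: centre of its underside.
- case: Bystander: black instrument case, 70 x 120 x 34 mm, lying between robot and work. Origin: centre of its underside.
- snap_gauge: Bystander: green C-shaped snap gauge lying flat, 70 x 100 x 14 mm. Origin: near its middle, underside.
Mind the look-alikes: they are no part of the job. Leave any black look-alike of the chart alone.

How it is judged:
On the way, in this order (a step that is already met when the one before it is completed fails the run):
1. the clip is off the rail, in the gripper and held open (distance of clip from where it was at the start of the episode above 0.06 m and value of joint jaw above 0.1 rad and contact force between the fingers and clip above 2 N), for 0.2 s.
2. the clip sits on the middle of the edge, its pad resting on the bar, square (contact force between pad and chart above 0.3 N and z of clip in the frame of edge_mid between -0.009 and 0.02 m and y of clip in the frame of edge_mid between -0.015 and 0.015 m and x of clip in the frame of edge_mid between -0.006 and 0.006 m and angle between the z axis of clip and the z axis of edge_mid, either way round below 0.15 rad and angle between the x axis of clip and the x axis of edge_mid, either way round below 0.2 rad), for 0.2 s.
At the end, for the whole second after the job is handed in: The clip, released and at rest, grips glass and board, pad pressed on the bar (over 0.3 N): throat -9 to 20 mm above the glass's top, within 15 mm of the middle, 6 mm across; square within 0.15 rad (board) and 0.2 rad (edge); jaw -0.05 to 0.08, over 1 N on the chart; chart within 10 mm of its start (all of step 2 and value of joint jaw between -0.05 and 0.08 rad and contact force between clip and chart above 1 N and linear speed of clip below 0.02 m/s and distance of chart from where it was at the start of the episode below 0.01 m and contact force between the fingers and clip below 0.1 N); the robot touches nothing.
It fails at once if the clip is squeezed too hard (both fingers together over 46 N) (contact force between the fingers and clip above 46 N).
It fails at once if the clip presses on the chart with 20 N or more (contact force between clip and chart above 20 N).
It fails at once if the gripper touches the glass (contact force between any of the fingers, the arm and chart above 0.5 N).
It fails at once if the glass is shifted more than 15 mm (distance of chart from where it was at the start of the episode above 0.015 m).
It fails at once if a bystander is moved more than 20 mm (distance of any of shaft, cleaner, case, snap_gauge from where it was at the start of the episode above 0.02 m).
It also fails if it takes over 48 s, if anything falls off the work surface, if the arm or the gripper's body presses on something with over 40 N, if the wrist force passes 120 N, or if a joint passes its speed limit or range.

## Working session

There is one attempt and no reset: what is moved stays moved. The work goes in short steps, Python scripts to look and compute and a tool call to move; the robot and the scene stay as the last step left them, time stands still between calls to the robot, and variables do not carry over. Pictures are saved under pics/ and viewed, about 8 in all and at most 12, crops included, and the job is handed in when it is done.

Besides the shell and the picture viewer there is one more tool, called after "Request:" in YAML: its name, and indented under it one key for each argument. jog_arm: Moves the arm, as the interface text tells. Its arguments: {"type":"object","properties":{"steps":{"type":"array","items":{"type":"array","items":{"type":"array","items":{"type":"number"}}}}},"required":["steps"]}

```bash
ls; mkdir -p pics; python3 - <<'E'
from station import bot,camera
import cv2,numpy as np
print(bot.pinch_z,bot.get_state())
for n in("top","side"):
    c=camera(n);cv2.imwrite(f"pics/{n}0.png",c["img"][:,:,::-1]);print(n,c["fx"],c["fy"],c["cx"],c["cy"],np.round(c["world_from_camera"],4).tolist())
E
```

```text
pics
0.0188 {'clock': 0.0, 'joint_positions': array([-1.36552746e+00,  4.94182252e-01,  1.34615907e+00, -4.69890559e-06,
        1.30251113e+00, -9.55083818e-02]), 'qd': array([-0.00051415,  0.00071363,  0.00074688,  0.00065267,  0.00330801,
       -0.00010446]), 'joint_efforts': array([-2.61508438e-03, -8.78813624e+01, -3.81862664e+01,  7.03200325e-02,
        5.32591296e-02, -9.36345623e-05]), 'tcp_pos': array([ 0.18507861, -0.59654844,  0.21332939]), 'tool_rot': array([ 0.56893498,  0.41974084,  0.56960062, -0.41914883]), 'force': array([-0.02244009, -0.52832792, -0.12211564]), 'moment': array([-0.02720892, -0.03547625, -0.01563894]), 'gripper_width': 0.9983635954560515}
top 389.55627030940354 389.55627030940354 317.1630467974914 196.99520965871886 [[-0.0169, -0.9979, 0.0617, 0.4451], [-0.9997, 0.0159, -0.017, -0.0127], [0.016, -0.062, -0.9979, 0.9719], [0.0, 0.0, 0.0, 1.0]]
side 391.35654418917613 391.35654418917613 316.6679991120056 201.58378966738704 [[-0.707, -0.5223, 0.4769, 0.0011], [-0.7072, 0.5324, -0.4653, 0.4815], [-0.0109, -0.6662, -0.7457, 0.8877], [0.0, 0.0, 0.0, 1.0]]
```

View pics/top0.png

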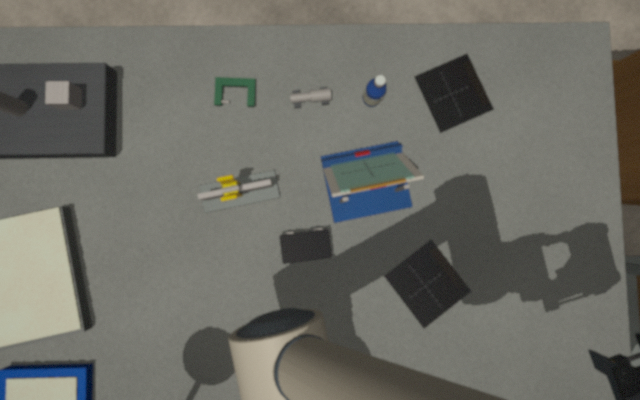

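View pics/side0.png

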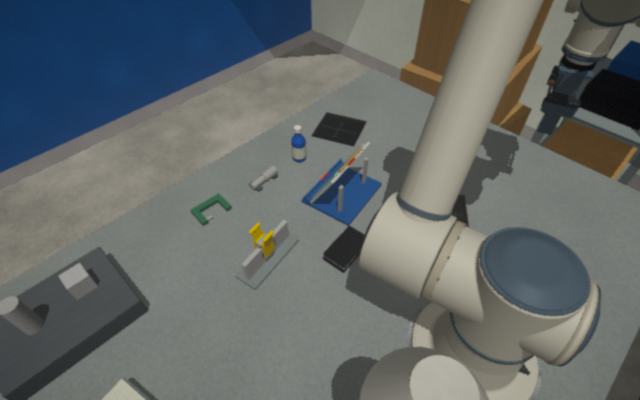

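The images show the clip on the rail at about (228,188) in the top view. The stand with glass is at (368,172), with the red mark at (362,154), and the black plates at (454,92) and (428,284) are look-alikes. The jog gives no tilt axis, yet the stand leans 30°, so I'll test whether the tool tilts at the reach limit.

Request:
jog_arm:
  steps:
    - [[-1,0,0,40,0],[-1,0,0,80,0],[-1,0,0,120,0],[-1,0,0,160,0],[-1,0,0,200,0]]

```text
clock: 0.52
tcp_pos: [0.2448, -0.7888, 0.2136]
tool_rot: [0.569, 0.42, 0.569, -0.419]
force: [0.5, -0.2, 0.8]
gripper_width: 1.001
```

Request:
jog_arm:
  steps:
    - [[-1,0,0,40,0],[-1,0,0,80,0],[-1,0,0,120,0],[-1,0,0,120,0],[-1,0,0,120,0]]

```text
clock: 0.93
tcp_pos: [0.274, -0.8825, 0.1995]
tool_rot: [0.571, 0.418, 0.567, -0.42]
force: [-0.7, 0.7, -2.1]
gripper_width: 1.001
```

```bash
cat >h.py <<'E'
from station import bot,camera,silhouettes
import numpy as np,cv2
from scipy.spatial.transform import Rotation as R
def st():
    s=bot.get_state();q=s["tool_rot"];M=R.from_quat([q[1],q[2],q[3],q[0]]).as_matrix()
    print("t",round(s["clock"],2),"p",np.round(s["tcp_pos"],4),"F",np.round(s["force"],2),"w",round(s["gripper_width"]*91,1));print(np.round(M,3).tolist(),np.round(s["joint_positions"],3));return s,M
E
python3 -c "from h import *;st()"
```

```text
t 0.93 p [ 0.274  -0.8825  0.1995] F [-0.74  0.67 -2.12] w 91.1
[[0.003, 0.955, 0.296], [-0.005, 0.296, -0.955], [-1.0, 0.001, 0.006]] [-1.335e+00  1.051e+00  2.240e-01  1.000e-03  1.860e+00 -6.400e-02]
```

Request:
jog_arm:
  steps:
    - [[-1,0,0,200,0],[-1,0,0,200,0],[-1,0,0,200,0],[-1,0,0,200,0],[-1,0,0,200,0]]

```text
clock: 1.35
tcp_pos: [0.2814, -0.9072, 0.1736]
tool_rot: [0.585, 0.408, 0.553, -0.431]
force: [0.8, -0.1, -0.5]
gripper_width: 0.999
```

```bash
python3 -c "from h import *;st()"
```

```text
t 1.35 p [ 0.2814 -0.9072  0.1736] F [ 0.76 -0.12 -0.51] w 90.9
[[0.016, 0.955, 0.296], [-0.053, 0.296, -0.954], [-0.998, -0.0, 0.055]] [-1.334  1.081  0.221  0.004  1.785 -0.063]
```

Request:
jog_arm:
  steps:
    - [[-1,0,0,-40,0],[-1,0,0,-80,0],[-1,0,0,-100,0],[-1,0,0,-100,0],[-1,0,0,-100,0]]

```text
clock: 1.77
tcp_pos: [0.2509, -0.8082, 0.1693]
tool_rot: [0.584, 0.408, 0.554, -0.43]
force: [0.2, 0.3, 0.2]
gripper_width: 0.994
```

```bash
python3 -c "from h import *;st()"
```

```text
t 1.77 p [ 0.2509 -0.8082  0.1693] F [0.18 0.29 0.18] w 90.5
[[0.016, 0.955, 0.296], [-0.051, 0.296, -0.954], [-0.999, 0.0, 0.053]] [-1.342  0.843  0.765  0.004  1.481 -0.072]
```

Tilt picked up at the reach limit persists after moving back, so it can be ratcheted up there. I'll fit the arm's plane kinematics and the limit behaviour, then measure the objects.

```bash
cat >kin.py <<'E'
import numpy as np
from scipy.optimize import least_squares
D=np.array([[.494182,1.346159,1.302511,np.hypot(.185079,.596548),.213329],[1.051,.224,1.860,np.hypot(.274,.8825),.1995],[1.081,.221,1.785,np.hypot(.2814,.9072),.1736],[.843,.765,1.481,np.hypot(.2509,.8082),.1693]])
def fk(q,p):
    a,h,L2,L3,e,L6=p;s=q[1]+q[0];t=s+q[2]
    return np.array([a+L2*np.sin(q[0])+L3*np.sin(s)+e*np.cos(s)+L6*np.sin(t),h+L2*np.cos(q[0])+L3*np.cos(s)-e*np.sin(s)+L6*np.cos(t),t])
f=least_squares(lambda p:np.r_[np.concatenate([fk(d[:3],p)[:2]-d[3:] for d in D]),1e-3*(p-[0,.4,.45,.45,0,.3])],[0,.4,.45,.45,0,.3])
P=f.x
if __name__=="__main__":
    print(np.round(P,3),np.round(f.fun[:8]*1e3,2))
    lo=[-.82,.22,.12];hi=[2.16,2.67,2.79]
    def ik(q0,tgt,lam):
        r=least_squares(lambda q:(fk(q,P)-tgt)*[1,1,lam],np.clip(q0,np.array(lo)+1e-3,np.array(hi)-1e-3),bounds=(lo,hi));return r.x
    q=D[1,:3]
    for lam in(.1,.2,.3,.5,1):
        x=fk(q,P)
        print(lam,[np.round(fk(ik(q,x+[d,0,0],lam),P)-x,3).tolist() for d in(.042,.2,.25)])
    print("measured",np.round(D[2,3:]-D[1,3:],3), D[2,:3].sum()-D[1,:3].sum())
E
python3 kin.py
python3 - <<'E'
from h import *
for n in("top","side"):
    c=camera(n)
    m=None
    for k,col in(("clip",(255,0,0)),("rail",(0,0,255)),("chart",(0,255,0)),("board",(255,0,255)),("pad",0),("cleaner",0),("case",0),("shaft",0),("snap_gauge",0)):
        for r in silhouettes(k,c)[:3]:
            ys,xs=np.nonzero(r["region"]);print(n,k,round(r["p"],2),np.round(r["location"]),len(xs),xs.min(),xs.max(),ys.min(),ys.max())
    im=c["img"]
    b=im[120:230,190:440] if n=="top" else im[130:290,220:390]
    cv2.imwrite(f"pics/{n}1.png",cv2.resize(b[:,:,::-1],None,fx=3.2,fy=3.2,interpolation=cv2.INTER_CUBIC))
    np.savez(f"{n}.npz",**{k:v for k,v in c.items()})
E
```

```text
[0.006 0.266 0.594 0.382 0.118 0.36 ] [-0.02 -0.05  0.02 -0.03 -0.03 -0.    0.02  0.08]
0.1 [[0.039, -0.001, -0.105], [0.186, -0.004, -0.497], [0.232, -0.004, -0.626]]
0.2 [[0.033, -0.003, -0.086], [0.156, -0.012, -0.408], [0.193, -0.014, -0.509]]
0.3 [[0.026, -0.005, -0.065], [0.124, -0.021, -0.315], [0.154, -0.025, -0.393]]
0.5 [[0.017, -0.008, -0.037], [0.078, -0.034, -0.182], [0.097, -0.04, -0.228]]
1 [[0.008, -0.01, -0.012], [0.035, -0.044, -0.06], [0.043, -0.053, -0.076]]
measured [ 0.026 -0.026] -0.04800000000000004
top clip 0.91 [231. 189.] 454 217 242 174 200
top rail 0.58 [246. 192.] 1687 199 278 170 210
top chart 0.93 [374. 171.] 2144 332 414 153 190
top chart 0.62 [454.  94.] 3641 415 492 54 130
top chart 0.6 [427. 283.] 3956 386 470 240 326
top board 0.89 [362. 159.] 1130 322 422 143 195
top pad 0.36 [233.  84.] 723 214 255 77 106
top cleaner 0.82 [377.  88.] 539 363 386 76 105
top cleaner 0.39 [228. 187.] 399 218 240 175 199
top case 0.91 [309. 246.] 1485 280 331 228 262
top shaft 0.73 [232. 188.] 374 219 241 175 198
top shaft 0.56 [310.  93.] 553 291 330 86 107
top snap_gauge 0.69 [237.  88.] 817 214 256 76 107
side clip 0.83 [261. 236.] 460 249 273 223 256
side clip 0.53 [266. 178.] 322 250 277 166 190
side rail 0.67 [263. 260.] 1633 235 298 220 289
side rail 0.47 [205. 207.] 435 190 231 194 224
side chart 0.66 [261. 240.] 455 250 273 224 256
side chart 0.6 [458. 211.] 377 451 468 195 227
side chart 0.55 [336. 173.] 210 312 362 145 197
side board 0.63 [323. 179.] 517 304 367 143 202
side cleaner 0.68 [297. 147.] 435 291 305 125 161
side case 0.97 [345. 252.] 1157 322 363 226 272
side shaft 0.76 [266. 176.] 304 250 277 166 190
side shaft 0.59 [264. 259.] 1605 235 297 221 287
side shaft 0.46 [264. 240.] 513 249 273 222 257
side snap_gauge 0.9 [206. 210.] 469 190 230 194 225
side snap_gauge 0.7 [266. 178.] 268 250 276 167 189
```

View pics/top1.png

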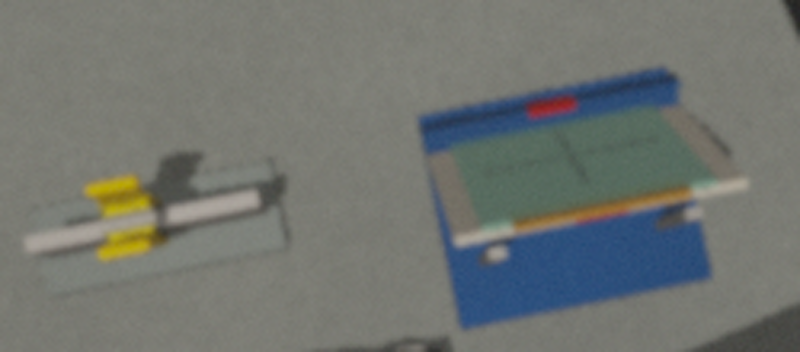

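View pics/side1.png

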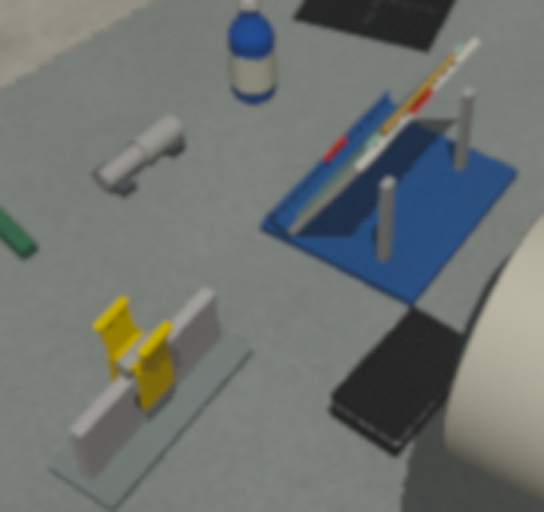

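The top crop shows the clip's handle bars at about (112,187) and (128,249), and the rail strip running (25,243)–(262,199). It also shows the board's top edge running (457,240)–(748,184), with its red mark at about (602,217). The greenish chart on the blue stand, with brass bar and cross lines, is the target; the black flat plates have no stand.

```bash
cat >loc.py <<'E'
import numpy as np
C={n:dict(np.load(n+".npz")) for n in("top","side")}
OFF={"top":(190,120),"side":(220,130)}
def ray(n,p,crop=True):
    c=C[n];u=np.array(p,float)/3.2+(OFF[n] if crop else 0)-(0.34 if crop else 0)
    W=c["world_from_camera"];d=W[:3,:3]@[(u[0]-c["cx"])/c["fx"],(u[1]-c["cy"])/c["fy"],1];return W[:3,3],d
def atz(n,p,z,**k):
    o,d=ray(n,p,**k);return o+d*(z-o[2])/d[2]
def tri(p,q):
    A=[];b=[]
    for n,x in(("top",p),("side",q)):
        o,d=ray(n,x);d=d/np.linalg.norm(d);M=np.eye(3)-np.outer(d,d);A.append(M);b.append(M@o)
    x=np.linalg.lstsq(np.vstack(A),np.r_[b[0],b[1]],rcond=None)[0];return x,[np.linalg.norm(A[i]@x-b[i]) for i in(0,1)]
E
python3 - <<'E'
from loc import *
f=lambda v:np.round(np.array(v)*1e3,1)
b1,b2=atz("top",(112,187),.126),atz("top",(128,249),.126)
s1,s2=atz("top",(25,243),.074),atz("top",(262,199),.074)
print("bars",f(b1),f(b2),f(np.linalg.norm(b1-b2)),"mid",f((b1+b2)/2))
d=s2-s1;print("strip",f(s1),f(s2),f(np.linalg.norm(d)),"yaw",np.degrees(np.arctan2(d[0],-d[1])))
e1,e2,m=atz("top",(457,240),.148),atz("top",(748,184),.148),atz("top",(602,217),.148)
d=e2-e1;print("edge",f(e1),f(e2),f(np.linalg.norm(d)),"mid",f((e1+e2)/2),"mark",f(m),"yaw",np.degrees(np.arctan2(d[0],-d[1])))
# blue base edges
g1,g2=atz("top",(462,327),.0),atz("top",(710,277),.0);d=g2-g1;print("base yaw",np.degrees(np.arctan2(d[0],-d[1])),f(np.linalg.norm(d)))
for n,p,q in(("mark",(602,217),(422,100)),("L",(457,240),(357,166)),("R",(748,184),(479,42)),("stripR",(262,199),(212,294)),("ledge mark",(552,107),(335,150))):
    x,r=tri(p,q);print(n,f(x),f(r))
E
```

```text
bars [541.8 173.3 126. ] [499.4 162.6 126. ] 43.7 mid [520.6 167.9 126. ]
strip [508.2 247.1  74. ] [537.4  76.8  74. ] 172.7 yaw 9.716356380201969
edge [500.5 -59.3 148. ] [ 534.9 -254.4  148. ] 198.1 mid [ 517.7 -156.9  148. ] mark [ 514.3 -156.1  148. ] yaw 9.996757182316431
base yaw 10.392015539605692 198.4
mark [ 514.  -156.8  146.3] [0.6 0.6]
L [500.2 -60.  144. ] [0.7 0.7]
R [ 534.6 -258.1  139.2] [1.7 1.7]
stripR [537.6  77.1  63.1] [1.2 1.2]
ledge mark [ 607.1 -141.9   31.6] [2.2 2.2]
```

```bash
cat >>h.py <<'E'
def go(t,az=None):
    s,M=st();print("shift mm",np.round(M.T@(np.array(t)-s["tcp_pos"])*1e3,1))
    if az is not None:
        d=np.array([np.cos(np.radians(az)),np.sin(np.radians(az)),0]);l=M.T@d
        print("turn",round(np.arctan2(-l[1],l[2]),4))
E
python3 -c "
from h import *
go([.521,.168,.33],10)"
```

```text
t 2.77 p [ 0.2519 -0.812   0.1685] F [ 0.53 -0.36  0.37] w 91.0
[[0.016, 0.955, 0.296], [-0.053, 0.296, -0.954], [-0.998, -0.0, 0.056]] [-1.342  0.849  0.754  0.004  1.483 -0.072]
shift mm [-208.9  547.4 -845.9]
turn -1.4447
```

Request:
jog_arm:
  steps:
    - [[-1,-35,10,-15,0],[-1,-70,20,-30,0],[-1,-100,33,-50,0],[-1,-130,50,-77,0],[-1,-150,70,-108,0]]

```text
clock: 3.18
tcp_pos: [0.2836, -0.6823, 0.3139]
tool_rot: [0.586, 0.407, 0.552, -0.432]
force: [0.5, -0.2, 0.7]
gripper_width: 0.995
```

Request:
jog_arm:
  steps:
    - [[-1,-3,22,-34,0],[-1,-6,44,-68,0],[-1,-9,67,-103,0],[-1,-11,89,-137,0],[-1,-14,111,-171,0]]

```text
clock: 3.6
tcp_pos: [0.3391, -0.4835, 0.3157]
tool_rot: [0.585, 0.408, 0.553, -0.431]
force: [0.1, -0.1, 0.7]
gripper_width: 1.001
```

Request:
jog_arm:
  steps:
    - [[-1,-3,22,-34,0],[-1,-6,44,-68,0],[-1,-9,67,-103,0],[-1,-11,89,-137,0],[-1,-14,111,-171,0]]

```text
clock: 4.02
tcp_pos: [0.3942, -0.287, 0.3203]
tool_rot: [0.585, 0.408, 0.553, -0.431]
force: [1.5, 0.6, 0.1]
gripper_width: 1.001
```

Request:
jog_arm:
  steps:
    - [[-1,-3,22,-34,0],[-1,-6,44,-68,0],[-1,-9,67,-103,0],[-1,-11,89,-137,0],[-1,-14,111,-171,0]]

```text
clock: 4.43
tcp_pos: [0.4494, -0.0902, 0.325]
tool_rot: [0.585, 0.408, 0.553, -0.431]
force: [1.4, -1.1, 0.7]
gripper_width: 1.0
```

Request:
jog_arm:
  steps:
    - [[-1,-3,22,-34,0],[-1,-6,44,-68,0],[-1,-9,67,-103,0],[-1,-11,89,-137,0],[-1,-14,111,-171,0]]

```text
clock: 4.85
tcp_pos: [0.5046, 0.1067, 0.3294]
tool_rot: [0.585, 0.408, 0.553, -0.431]
force: [0.6, -0.7, 0.6]
gripper_width: 1.001
```

```bash
python3 -c "
from h import *
go([.521,.168,.33],10)"
```

```text
t 4.85 p [0.5046 0.1067 0.3294] F [ 0.61 -0.7   0.61] w 91.1
[[0.017, 0.955, 0.296], [-0.053, 0.296, -0.954], [-0.998, 0.001, 0.056]] [ 0.13   0.236  1.433 -0.055  1.462  1.406]
shift mm [ -3.6  33.8 -53.6]
turn -1.4446
```

Request:
jog_arm:
  steps:
    - [[-1,-1,15,-23,-0.12],[-1,-3,30,-47,-0.24],[-1,-3,30,-47,-0.36],[-1,-3,30,-47,-0.48],[-1,-3,30,-47,-0.6]]

```text
clock: 5.27
tcp_pos: [0.5192, 0.159, 0.3295]
tool_rot: [0.68, 0.214, 0.657, -0.246]
force: [-0.5, -0.3, -0.8]
gripper_width: 1.001
```

Request:
jog_arm:
  steps:
    - [[-1,0,0,0,-0.12],[-1,0,0,0,-0.24],[-1,0,0,0,-0.36],[-1,0,0,0,-0.48],[-1,0,0,0,-0.6]]

```text
clock: 5.68
tcp_pos: [0.5192, 0.1584, 0.3297]
tool_rot: [0.713, 0.004, 0.7, -0.041]
force: [-0.7, 0.4, 0.0]
gripper_width: 1.001
```

Request:
jog_arm:
  steps:
    - [[-1,0,0,0,-0.12],[-1,0,0,0,-0.245],[-1,0,0,0,-0.245],[-1,0,0,0,-0.245],[-1,0,0,0,-0.245]]

```text
clock: 6.1
tcp_pos: [0.5193, 0.1583, 0.3296]
tool_rot: [0.709, -0.079, 0.7, 0.041]
force: [-0.1, -0.2, 0.8]
gripper_width: 1.001
```

```bash
python3 - <<'E'
from h import *
go([.521,.168,.22],10)
c=camera("wrist");cv2.imwrite("pics/w2.png",c["img"][:,:,::-1]);np.savez("wrist.npz",**c)
# project expected points
W=np.linalg.inv(c["world_from_camera"])
n=np.array([.985,.174,0]);y=np.array([-.174,.985,0])
for k,p in(("grip",[.521,.168,.123]),("bar+",np.array([.521,.168,.123])+.022*n),("bar-",np.array([.521,.168,.123])-.022*n),("s1",[.5082,.2471,.074]),("s2",[.5374,.0768,.074])):
    v=W[:3,:3]@p+W[:3,3];print(k,np.round([c["fx"]*v[0]/v[2]+c["cx"],c["fy"]*v[1]/v[2]+c["cy"]],1))
E
```

```text
t 6.1 p [0.5193 0.1583 0.3296] F [-0.12 -0.19  0.78] w 91.1
[[0.017, -0.169, 0.985], [-0.053, 0.984, 0.17], [-0.998, -0.055, 0.007]] [ 0.222  0.282  1.369 -0.056  1.487  0.056]
shift mm [108.9  15.2   2.5]
turn -0.0043
grip [318.9 165.1]
bar+ [336.1 165.1]
bar- [301.7 165.2]
s1 [319.2  99.4]
s2 [318.8 218.3]
```

View pics/w2.png

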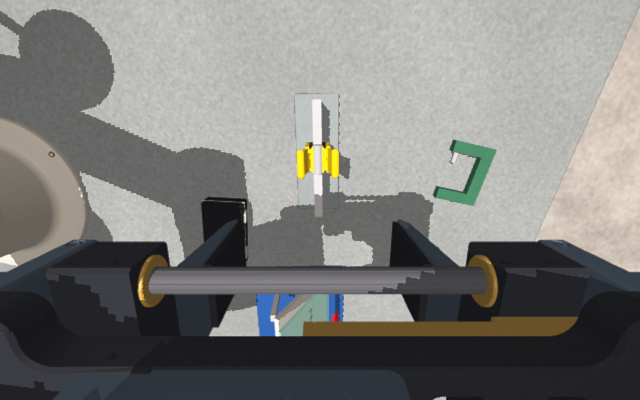

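The wrist view shows the bars at (301,164) and (336,163) and the strip vertical at column 318. That agrees with my prediction, so I'm descending.

```bash
python3 -c "
from h import *
go([.521,.168,.104],9.8)"
```

```text
t 6.15 p [0.5193 0.1583 0.3295] F [-0.03  0.04 -0.48] w 91.1
[[0.017, -0.17, 0.985], [-0.053, 0.984, 0.17], [-0.998, -0.055, 0.007]] [ 0.222  0.282  1.369 -0.056  1.487  0.055]
shift mm [224.7  21.6   1.7]
turn -0.0001
```

Request:
jog_arm:
  steps:
    - [[-1,20,10,1,0],[-1,50,22,2,0],[-1,80,22,2,0],[-1,110,22,2,0],[-1,140,22,2,0]]

```text
clock: 6.57
tcp_pos: [0.5197, 0.173, 0.1874]
tool_rot: [0.709, -0.08, 0.7, 0.042]
force: [1.1, -1.0, -0.6]
gripper_width: 1.005
```

Request:
jog_arm:
  steps:
    - [[-1,30,0,0,0],[-1,55,0,0,0],[-1,75,0,0,0],[-1,84.5,0,0,0],[-1,84.5,0,0,0]]

```text
clock: 6.98
tcp_pos: [0.5202, 0.1681, 0.1025]
tool_rot: [0.707, -0.08, 0.701, 0.042]
force: [-0.5, 0.1, -0.9]
gripper_width: 0.999
```

```bash
python3 -c "
from h import *
go([.521,.168,.104],9.8)"
```

```text
t 6.98 p [0.5202 0.1681 0.1025] F [-0.45  0.07 -0.87] w 90.9
[[0.013, -0.172, 0.985], [-0.054, 0.984, 0.172], [-0.998, -0.055, 0.004]] [ 0.239  0.526  1.661 -0.068  0.956  0.105]
shift mm [-1.5 -0.3  0.8]
turn 0.002
```

Request:
jog_arm:
  steps:
    - [[-0.5,-1,0,1,0],[-0.3,-1,0,1,0],[-0.25,-1,0,1,0],[-0.2,-1,0,1,0],[-0.2,-1,0,1,0]]

```text
clock: 7.4
tcp_pos: [0.5225, 0.1688, 0.1059]
tool_rot: [0.709, -0.081, 0.7, 0.043]
force: [-0.3, 0.1, -1.1]
gripper_width: 0.664
```

Request:
jog_arm:
  steps:
    - [[-0.15,0,0,0,0],[-0.1,0,0,0,0],[-0.05,0,0,0,0],[0,0,0,0,0],[0,0,0,0,0]]

```text
clock: 7.82
tcp_pos: [0.5221, 0.1686, 0.1051]
tool_rot: [0.708, -0.081, 0.7, 0.043]
force: [0.3, -0.3, -1.8]
gripper_width: 0.503
```

Request:
jog_arm:
  steps:
    - [[0.02,0,0,0,0],[0.04,0,0,0,0],[0.04,0,0,0,0],[0.04,0,0,0,0],[0.04,0,0,0,0]]

```text
clock: 8.23
tcp_pos: [0.5221, 0.1686, 0.1051]
tool_rot: [0.708, -0.081, 0.7, 0.043]
force: [-0.2, 0.1, -1.1]
gripper_width: 0.484
```

```bash
python3 - <<'E'
from h import *
st()
c=camera("side");cv2.imwrite("pics/s3.png",cv2.resize(c["img"][150:300,180:360,::-1],None,fx=3.5,fy=3.5,interpolation=cv2.INTER_CUBIC))
E
```

```text
t 8.23 p [0.5221 0.1686 0.1051] F [-0.16  0.1  -1.1 ] w 44.0
[[0.016, -0.174, 0.985], [-0.053, 0.983, 0.174], [-0.998, -0.055, 0.007]] [ 0.239  0.523  1.656 -0.068  0.96   0.103]
```

View pics/s3.png

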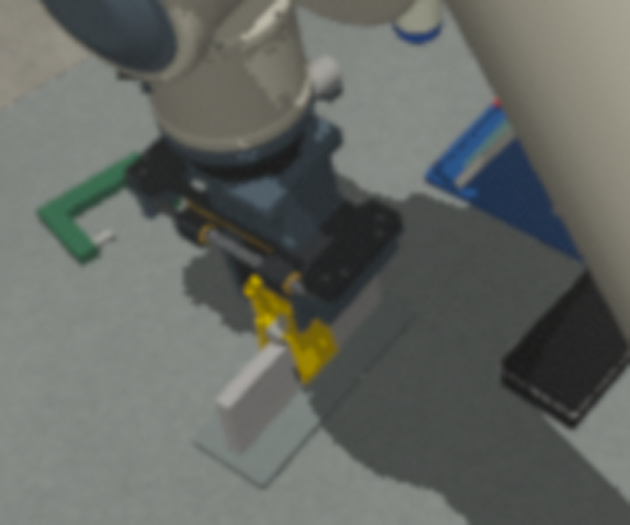

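The fingers hold the clip at 44 mm with the jaws open, as the side crop shows with the clip between the fingers on the strip. I'll lift, and meanwhile plan the tilt ratchet.

Request:
jog_arm:
  steps:
    - [[0.055,-5,0,0,0],[0.055,-15,0,0,0],[0.055,-30,0,0,0],[0.055,-50,0,0,0],[0.055,-70,0,0,0]]

```text
clock: 8.7
tcp_pos: [0.5207, 0.1724, 0.1765]
tool_rot: [0.708, -0.081, 0.7, 0.043]
force: [-0.6, 0.1, -0.7]
gripper_width: 0.474
```

Request:
jog_arm:
  steps:
    - [[0.055,-30,0,0,0],[0.055,-60,0,0,0],[0.055,-90,0,0,0],[0.055,-120,0,0,0],[0.055,-150,0,0,0]]

```text
clock: 9.12
tcp_pos: [0.5179, 0.1803, 0.3275]
tool_rot: [0.709, -0.081, 0.7, 0.043]
force: [1.2, 0.5, -1.1]
gripper_width: 0.476
```

```bash
python3 -c "
from h import *
go([.845,.149,.34],10)"
```

```text
t 9.12 p [0.5179 0.1803 0.3275] F [ 1.17  0.53 -1.13] w 43.3
[[0.017, -0.174, 0.985], [-0.053, 0.983, 0.174], [-0.998, -0.055, 0.008]] [ 0.262  0.293  1.359 -0.056  1.487  0.091]
shift mm [ -5.2 -88.3 316.7]
turn 0.0003
```

Request:
jog_arm:
  steps:
    - [[0.055,0,-10,37,0],[0.055,0,-21,74,0],[0.055,-1,-32,112,0],[0.055,-2,-43,150,0],[0.055,-2,-54,188,0]]

```text
clock: 9.53
tcp_pos: [0.7143, 0.1598, 0.3326]
tool_rot: [0.709, -0.081, 0.7, 0.043]
force: [0.4, 0.8, -0.4]
gripper_width: 0.472
```

Request:
jog_arm:
  steps:
    - [[0.055,-1,-10,38,0],[0.055,-2,-21,76,0],[0.055,-3,-34,113,0],[0.055,-3,-34,129,0],[0.055,-3,-34,129,0]]

```text
clock: 9.95
tcp_pos: [0.8488, 0.1484, 0.3345]
tool_rot: [0.708, -0.081, 0.7, 0.042]
force: [0.7, -0.4, -1.2]
gripper_width: 0.472
```

Request:
jog_arm:
  steps:
    - [[0.055,-18,0,37,0],[0.055,-37,0,74,0],[0.055,-56,0,112,0],[0.055,-74,0,149,0],[0.055,-93,0,186,0]]

```text
clock: 10.37
tcp_pos: [0.864, 0.1536, 0.3471]
tool_rot: [0.722, -0.08, 0.686, 0.044]
force: [0.0, 0.2, -0.5]
gripper_width: 0.471
```

```bash
python3 -c "
from h import *
st()"
```

```text
t 10.37 p [0.864  0.1536 0.3471] F [ 0.01  0.21 -0.5 ] w 42.8
[[0.054, -0.174, 0.983], [-0.047, 0.983, 0.176], [-0.997, -0.055, 0.045]] [ 0.129  0.888  0.22  -0.058  1.984 -0.071]
```

Request:
jog_arm:
  steps:
    - [[0.055,-900,0,1800,0],[0.055,-900,0,1800,0],[0.055,-900,0,1800,0],[0.055,-900,0,1800,0],[0.055,-900,0,1800,0]]

```text
clock: 10.78
tcp_pos: [0.8721, 0.1561, 0.3541]
tool_rot: [0.733, -0.079, 0.674, 0.045]
force: [-0.4, 0.2, -0.5]
gripper_width: 0.474
```

```bash
python3 -c "
from h import *
st()"
```

```text
t 10.78 p [0.8721 0.1561 0.3541] F [-0.36  0.25 -0.53] w 43.1
[[0.087, -0.174, 0.981], [-0.041, 0.983, 0.178], [-0.995, -0.055, 0.078]] [ 0.13   0.881  0.221 -0.056  1.958 -0.07 ]
```

Request:
jog_arm:
  steps:
    - [[0.055,-80,0,190,0],[0.055,-80,0,190,0],[0.055,-80,0,190,0],[0.055,-80,0,190,0],[0.055,-80,0,190,0]]

```text
clock: 11.2
tcp_pos: [0.8834, 0.1587, 0.3574]
tool_rot: [0.745, -0.079, 0.661, 0.047]
force: [0.2, -0.0, -2.2]
gripper_width: 0.473
```

Request:
jog_arm:
  steps:
    - [[0.055,-16,0,38,0],[0.055,-32,0,76,0],[0.055,-48,0,115,0],[0.055,-64,0,153,0],[0.055,-80,0,190,0]]

```text
clock: 11.62
tcp_pos: [0.8929, 0.1612, 0.3653]
tool_rot: [0.757, -0.078, 0.647, 0.048]
force: [0.3, -0.2, -1.3]
gripper_width: 0.476
```

Request:
jog_arm:
  steps:
    - [[0.055,-60,0,190,0],[0.055,-60,0,190,0],[0.055,-60,0,190,0],[0.055,-60,0,190,0],[0.055,-60,0,190,0]]

```text
clock: 12.03
tcp_pos: [0.9061, 0.1638, 0.366]
tool_rot: [0.769, -0.077, 0.633, 0.05]
force: [-0.3, 0.1, -0.3]
gripper_width: 0.477
```

Request:
jog_arm:
  steps:
    - [[0.055,-40,0,190,0],[0.055,-40,0,190,0],[0.055,-40,0,190,0],[0.055,-40,0,190,0],[0.055,-40,0,190,0]]

```text
clock: 12.45
tcp_pos: [0.9232, 0.1668, 0.3605]
tool_rot: [0.781, -0.076, 0.618, 0.051]
force: [0.2, 0.2, 0.3]
gripper_width: 0.474
```

```bash
python3 -c "
from h import *
st()"
```

```text
t 12.45 p [0.9232 0.1668 0.3605] F [0.22 0.19 0.34] w 43.1
[[0.23, -0.174, 0.957], [-0.015, 0.983, 0.182], [-0.973, -0.056, 0.224]] [ 0.132  0.882  0.221 -0.046  1.809 -0.065]
```

Request:
jog_arm:
  steps:
    - [[0.055,-50,0,200,0],[0.055,-50,0,200,0],[0.055,-50,0,200,0],[0.055,-50,0,200,0],[0.055,-50,0,200,0]]

```text
clock: 12.87
tcp_pos: [0.9354, 0.1695, 0.3653]
tool_rot: [0.793, -0.075, 0.603, 0.052]
force: [0.7, 0.4, -1.0]
gripper_width: 0.474
```

Request:
jog_arm:
  steps:
    - [[0.055,-40,0,200,0],[0.055,-40,0,200,0],[0.055,-40,0,200,0],[0.055,-40,0,200,0],[0.055,-40,0,200,0]]

```text
clock: 13.28
tcp_pos: [0.9484, 0.1722, 0.3685]
tool_rot: [0.804, -0.074, 0.588, 0.054]
force: [0.3, 0.7, -1.1]
gripper_width: 0.476
```

Request:
jog_arm:
  steps:
    - [[0.055,-30,0,200,0],[0.055,-30,0,200,0],[0.055,-30,0,200,0],[0.055,-30,0,200,0],[0.055,-30,0,200,0]]

```text
clock: 13.7
tcp_pos: [0.9621, 0.1749, 0.3711]
tool_rot: [0.815, -0.073, 0.572, 0.055]
force: [-0.0, -0.1, -1.2]
gripper_width: 0.475
```

Request:
jog_arm:
  steps:
    - [[0.055,-25,0,200,0],[0.055,-25,0,200,0],[0.055,-25,0,200,0],[0.055,-25,0,200,0],[0.055,-25,0,200,0]]

```text
clock: 14.12
tcp_pos: [0.9749, 0.1777, 0.3758]
tool_rot: [0.826, -0.072, 0.556, 0.057]
force: [-0.4, 0.4, -1.7]
gripper_width: 0.471
```

Request:
jog_arm:
  steps:
    - [[0.055,-20,0,200,0],[0.055,-20,0,200,0],[0.055,-20,0,200,0],[0.055,-20,0,200,0],[0.055,-20,0,200,0]]

```text
clock: 14.53
tcp_pos: [0.9868, 0.1802, 0.3823]
tool_rot: [0.837, -0.071, 0.539, 0.058]
force: [0.3, 0.4, -1.5]
gripper_width: 0.476
```

```bash
python3 -c "
from h import *
st()"
```

```text
t 14.53 p [0.9868 0.1802 0.3823] F [ 0.34  0.4  -1.52] w 43.3
[[0.411, -0.174, 0.895], [0.021, 0.983, 0.181], [-0.911, -0.056, 0.408]] [ 0.133  0.883  0.221 -0.034  1.615 -0.062]
```

Request:
jog_arm:
  steps:
    - [[0.055,-10,0,200,0],[0.055,-10,0,200,0],[0.055,-10,0,200,0],[0.055,-10,0,200,0],[0.055,-10,0,200,0]]

```text
clock: 14.95
tcp_pos: [0.9994, 0.1829, 0.3875]
tool_rot: [0.847, -0.07, 0.523, 0.059]
force: [-0.5, -0.5, -1.1]
gripper_width: 0.475
```

Request:
jog_arm:
  steps:
    - [[0.055,0,0,200,0],[0.055,0,0,200,0],[0.055,0,0,200,0],[0.055,0,0,200,0],[0.055,0,0,200,0]]

```text
clock: 15.37
tcp_pos: [1.0125, 0.1856, 0.3916]
tool_rot: [0.858, -0.069, 0.506, 0.061]
force: [-0.4, -0.4, -0.8]
gripper_width: 0.471
```

Request:
jog_arm:
  steps:
    - [[0.055,0,0,200,0],[0.055,0,0,200,0],[0.055,0,0,200,0],[0.055,0,0,200,0],[0.055,0,0,160,0]]

```text
clock: 15.78
tcp_pos: [1.0231, 0.188, 0.401]
tool_rot: [0.867, -0.067, 0.489, 0.062]
force: [0.0, 0.2, 0.0]
gripper_width: 0.475
```

```bash
cat >>h.py <<'E'
n=np.array([np.cos(np.radians(10)),np.sin(np.radians(10)),0]);up=np.array([0,0,1.])
bx=np.cos(np.pi/6)*n+.5*up;bz=-.5*n+np.cos(np.pi/6)*up;by=np.cross(bz,bx)
EM=np.array([.5171,-.1566,.151])
def tcp_for(h,M,ex=0,ey=0):  # TCP placing the grip point h above edge_mid along bz (throat = h-.044)
    return EM+bz*h+bx*ex+by*ey+M[:,0]*.0188
E
python3 -c "
from h import *
s,M=st();go(tcp_for(.25,M),10)
print(np.round([bx,by,bz],3).tolist())"
```

```text
t 15.78 p [1.0231 0.188  0.401 ] F [0.05 0.24 0.02] w 43.2
[[0.514, -0.173, 0.84], [0.042, 0.983, 0.177], [-0.857, -0.056, 0.512]] [ 0.134  0.883  0.221 -0.027  1.497 -0.062]
t 15.78 p [1.0231 0.188  0.401 ] F [0.05 0.24 0.02] w 43.2
[[0.514, -0.173, 0.84], [0.042, 0.983, 0.177], [-0.857, -0.056, 0.512]] [ 0.134  0.883  0.221 -0.027  1.497 -0.062]
shift mm [-291.1 -249.2 -610.7]
turn 0.0001
[[0.853, 0.15, 0.5], [-0.174, 0.985, 0.0], [-0.492, -0.087, 0.866]]
```

```bash
python3 - <<'E'
from sim import *
from h import *
s,M=st()
for h in(.25,.15,.08,.04):
    t=tcp_for(h,M);r=np.hypot(t[0],t[1]);q=ik([0.2,1.8,1.],np.array([r,t[2],np.pi-.53]));print(h,np.round(t,3),np.round(q,3),np.round(fk(q,P)-[r,t[2],np.pi-.53],4))
E
```

```text
t 15.78 p [1.0231 0.188  0.401 ] F [0.05 0.24 0.02] w 43.2
[[0.514, -0.173, 0.84], [0.042, 0.983, 0.177], [-0.857, -0.056, 0.512]] [ 0.134  0.883  0.221 -0.027  1.497 -0.062]
0.25 [ 0.404 -0.178  0.351] [-0.169  1.934  0.847] [ 0. -0.  0.]
0.15 [ 0.453 -0.169  0.265] [0.023 2.039 0.55 ] [-0.  0.  0.]
0.08 [ 0.487 -0.163  0.204] [0.181 2.084 0.346] [0. 0. 0.]
0.04 [ 0.507 -0.159  0.17 ] [0.277 2.097 0.238] [0. 0. 0.]
```

Request:
jog_arm:
  steps:
    - [[0.055,-14,-12,-30,0],[0.055,-29,-25,-60,0],[0.055,-43,-37,-91,0],[0.055,-58,-50,-121,0],[0.055,-73,-62,-152,0]]

```text
clock: 16.2
tcp_pos: [0.8712, 0.099, 0.3888]
tool_rot: [0.867, -0.067, 0.489, 0.062]
force: [1.0, -0.8, 0.2]
gripper_width: 0.474
```

Request:
jog_arm:
  steps:
    - [[0.055,-14,-12,-30,0],[0.055,-29,-25,-60,0],[0.055,-43,-37,-91,0],[0.055,-58,-50,-121,0],[0.055,-73,-62,-152,0]]

```text
clock: 16.62
tcp_pos: [0.7172, 0.008, 0.3774]
tool_rot: [0.868, -0.067, 0.489, 0.062]
force: [1.4, -0.1, -0.5]
gripper_width: 0.474
```

Request:
jog_arm:
  steps:
    - [[0.055,-14,-12,-30,0],[0.055,-29,-25,-60,0],[0.055,-43,-37,-91,0],[0.055,-58,-50,-121,0],[0.055,-73,-62,-152,0]]

```text
clock: 17.03
tcp_pos: [0.563, -0.0826, 0.3656]
tool_rot: [0.868, -0.068, 0.489, 0.062]
force: [-0.5, -1.3, 0.5]
gripper_width: 0.475
```

```bash
python3 -c "
from h import *
s,M=st();go(tcp_for(.2,M));z=M[:,2]@by;print('turn',z)"
```

```text
t 17.03 p [ 0.563  -0.0826  0.3656] F [-0.54 -1.33  0.48] w 43.2
[[0.515, -0.174, 0.839], [0.042, 0.983, 0.178], [-0.856, -0.057, 0.513]] [-0.402  0.054  1.697  0.306  0.923 -0.72 ]
t 17.03 p [ 0.563  -0.0826  0.3656] F [-0.54 -1.33  0.48] w 43.2
[[0.515, -0.174, 0.839], [0.042, 0.983, 0.178], [-0.856, -0.057, 0.513]] [-0.402  0.054  1.697  0.306  0.923 -0.72 ]
shift mm [ -23.9  -62.4 -158.7]
turn 0.029603835633762482
```

Request:
jog_arm:
  steps:
    - [[0.055,-4,-12,-30,0.01],[0.055,-9,-24,-60,0.02],[0.055,-13,-36,-90,0.028],[0.055,-18,-48,-120,0.028],[0.055,-22,-60,-150,0.028]]

```text
clock: 17.45
tcp_pos: [0.4365, -0.169, 0.3108]
tool_rot: [0.869, -0.056, 0.489, 0.055]
force: [0.2, -0.9, -0.8]
gripper_width: 0.471
```

```bash
python3 - <<'E'
from h import *
s,M=st();go(tcp_for(.12,M))
tops=[]
for nme in("top","side","wrist"):
    c=camera(nme);np.savez(nme+"5.npz",**c)
    im=c["img"];tops.append({"top":im[110:260,280:460],"side":im[100:250,240:420],"wrist":im[60:260,200:440]}[nme])
v=[cv2.resize(t,(400,333),interpolation=cv2.INTER_CUBIC) for t in tops[:2]]
cv2.imwrite("pics/p5.png",np.hstack(v)[:,:,::-1])
E
```

```text
t 17.45 p [ 0.4365 -0.169   0.3108] F [ 0.19 -0.94 -0.83] w 42.9
[[0.515, -0.15, 0.844], [0.041, 0.988, 0.151], [-0.856, -0.043, 0.515]] [-0.816 -0.023  1.938  0.525  0.936 -1.232]
t 17.45 p [ 0.4365 -0.169   0.3108] F [ 0.19 -0.94 -0.83] w 42.9
[[0.515, -0.15, 0.844], [0.041, 0.988, 0.151], [-0.856, -0.043, 0.515]] [-0.816 -0.023  1.938  0.525  0.936 -1.232]
shift mm [ 77.8   1.1 -10.3]
```

View pics/p5.png

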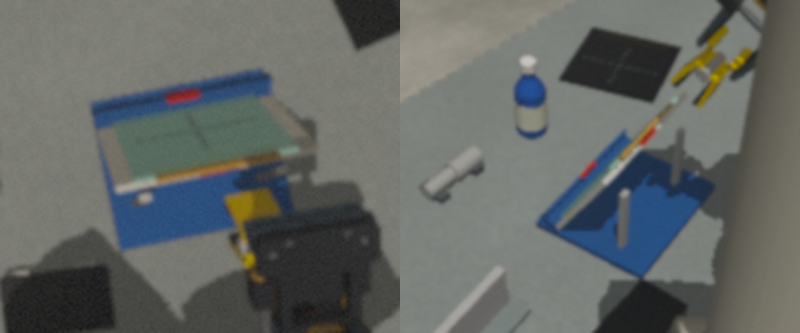

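```bash
python3 - <<'E'
from h import *
s=bot.get_state();q=s["tool_rot"];M=R.from_quat([q[1],q[2],q[3],q[0]]).as_matrix()
G=s["tcp_pos"]-.0188*M[:,0]
out=[]
for nme,(x0,y0,w,h) in(("top",(330,150,110,90)),("side",(330,100,110,90))):
    c=dict(np.load(nme+"5.npz"));W=np.linalg.inv(c["world_from_camera"])
    im=cv2.resize(c["img"][y0:y0+h,x0:x0+w,::-1],None,fx=3.6,fy=3.6,interpolation=cv2.INTER_CUBIC)
    pr=lambda p:tuple(int(round(v)) for v in ((np.array([c["fx"]*(a:=W[:3,:3]@p+W[:3,3])[0]/a[2]+c["cx"],c["fy"]*a[1]/a[2]+c["cy"]])-[x0,y0]+.5)*3.6-.5))
    L=lambda a,b,col:cv2.line(im,pr(a),pr(b),col,1)
    for sx in(-1,1):
        L(G+sx*.0165*bx-.019*by,G+sx*.0165*bx+.019*by,(255,0,255))   # bars
        tip=G-.080*bz+sx*.0125*bx;L(tip-.018*by,tip+.018*by,(0,0,255)) # jaw pad inner tips
        L(EM+(sx*.006)*bx-.1*by,EM+(sx*.006)*bx+.1*by,(255,255,0))
    L(EM-.006*bx-.018*by,EM-.03*bx-.018*by,(0,255,0));L(EM-.006*bx+.018*by,EM-.03*bx+.018*by,(0,255,0))
    out.append(im)
cv2.imwrite("pics/p6.png",np.hstack(out))
E
```

```text
File "<stdin>", line 8
SyntaxError: assignment expression cannot be used in a comprehension iterable expression
```

```bash
cat >ov.py <<'E'
from h import *
def overlay(crops,name,fx=3.6):
    s=bot.get_state();q=s["tool_rot"];M=R.from_quat([q[1],q[2],q[3],q[0]]).as_matrix()
    G=s["tcp_pos"]-.0188*M[:,0];out=[]
    for nme,(x0,y0,w,h) in crops:
        c=dict(np.load(nme+"5.npz"));W=np.linalg.inv(c["world_from_camera"])
        im=cv2.resize(c["img"][y0:y0+h,x0:x0+w,::-1],None,fx=fx,fy=fx,interpolation=cv2.INTER_CUBIC)
        def pr(p):
            a=W[:3,:3]@p+W[:3,3];u=np.array([c["fx"]*a[0]/a[2]+c["cx"]-x0,c["fy"]*a[1]/a[2]+c["cy"]-y0])
            return tuple(int(v) for v in np.round((u+.5)*fx-.5))
        L=lambda a,b,col:cv2.line(im,pr(a),pr(b),col,1)
        for sx in(-1,1):
            L(G+sx*.0165*bx-.019*by,G+sx*.0165*bx+.019*by,(255,0,255))   # bars
            tip=G-.080*bz+sx*.0125*bx;L(tip-.018*by,tip+.018*by,(0,0,255)) # jaw tips
            L(EM+(sx*.006)*bx-.1*by,EM+(sx*.006)*bx+.1*by,(255,255,0))
            L(EM-.006*bx+sx*.018*by,EM-.03*bx+sx*.018*by,(0,255,0))
        out.append(im)
    cv2.imwrite(name,np.hstack(out))
if __name__=="__main__": overlay((("top",(330,150,110,90)),("side",(330,100,110,90))),"pics/p6.png")
E
python3 ov.py
```

```text
(no output)
```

View pics/p6.png

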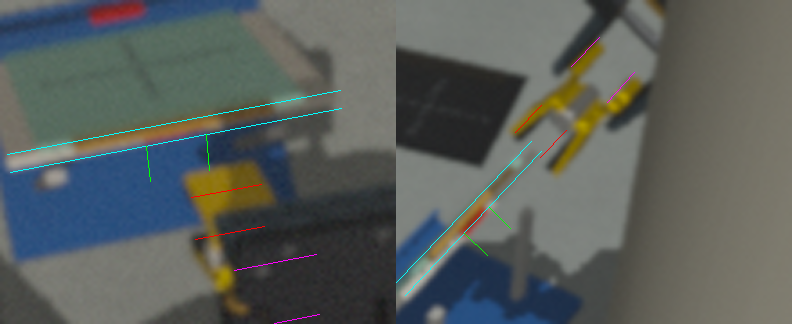

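```bash
python3 - <<'E'
from h import *
s,M=st();go(tcp_for(.115,M,0,-.002));print(M[:,2]@by,M[:,2]@bz)
E
```

```text
t 17.6 p [ 0.4362 -0.1702  0.3103] F [ 0.57 -0.08 -1.28] w 42.9
[[0.514, -0.146, 0.845], [0.04, 0.988, 0.146], [-0.857, -0.041, 0.514]] [-0.817 -0.022  1.937  0.523  0.936 -1.228]
t 17.6 p [ 0.4362 -0.1702  0.3103] F [ 0.57 -0.08 -1.28] w 42.9
[[0.514, -0.146, 0.845], [0.04, 0.988, 0.146], [-0.857, -0.041, 0.514]] [-0.817 -0.022  1.937  0.523  0.936 -1.228]
shift mm [82.7  0.5 -9.6]
-0.0029841390073380436 0.016158987783243317
```

Request:
jog_arm:
  steps:
    - [[0.055,10,0,-3,0],[0.055,30,0,-6,0],[0.055,55,0,-10,0],[0.055,75,0,-10,0],[0.055,83,0,-10,0]]

```text
clock: 18.02
tcp_pos: [0.4729, -0.1657, 0.2329]
tool_rot: [0.868, -0.055, 0.49, 0.056]
force: [-0.4, 0.2, -0.7]
gripper_width: 0.473
```

Request:
jog_arm:
  steps:
    - [[0.055,0,0,0,0],[0.055,0,0,0,0],[0.055,0,0,0,0],[0.055,0,0,0,0],[0.055,0,0,0,0]]

```text
clock: 18.43
tcp_pos: [0.472, -0.1671, 0.2353]
tool_rot: [0.869, -0.056, 0.489, 0.055]
force: [-0.5, 0.0, -0.8]
gripper_width: 0.475
```

```bash
python3 - <<'E'
from h import *
s,M=st();go(tcp_for(.115,M,0,-.002));print(M[:,2]@by,M[:,2]@bz)
for nme in("top","side"): np.savez(nme+"5.npz",**camera(nme))
from ov import overlay
overlay((("top",(350,150,80,80)),("side",(325,105,80,80))),"pics/p7.png",5)
E
```

```text
t 18.43 p [ 0.472  -0.1671  0.2353] F [-0.55  0.   -0.76] w 43.2
[[0.515, -0.15, 0.844], [0.041, 0.988, 0.15], [-0.856, -0.043, 0.515]] [-0.734  0.137  2.018  0.628  0.694 -1.328]
t 18.43 p [ 0.472  -0.1671  0.2353] F [-0.55  0.   -0.76] w 43.2
[[0.515, -0.15, 0.844], [0.041, 0.988, 0.15], [-0.856, -0.043, 0.515]] [-0.734  0.137  2.018  0.628  0.694 -1.328]
shift mm [-0.1 -0.4 -1.8]
0.0013327884021267222 0.01770063701048108
```

View pics/p7.png

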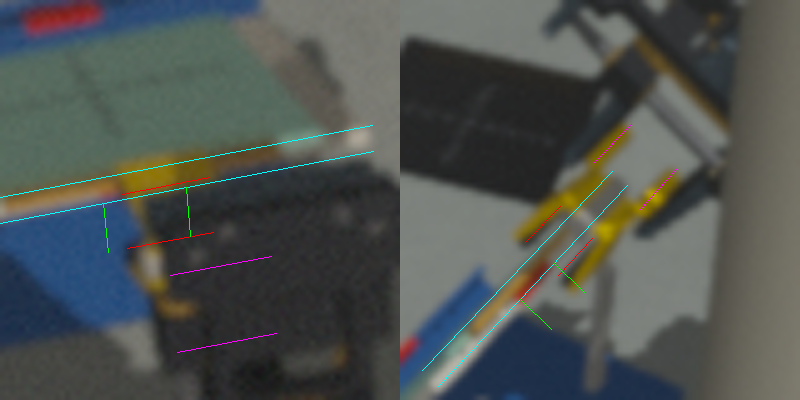

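The clip is about 35 mm above the edge, with its open jaws straddling the plate line in the side view. It is within a few mm across and about 1 mm along the edge. I'm descending along the board in small steps.

Request:
jog_arm:
  steps:
    - [[0.055,5,0.2,0,0],[0.055,10,0.5,-0.2,0],[0.055,15,0.7,-0.3,0],[0.055,20,1,-0.4,0],[0.055,20,1,-0.4,0]]

```text
clock: 18.95
tcp_pos: [0.4818, -0.1647, 0.2159]
tool_rot: [0.868, -0.055, 0.49, 0.056]
force: [0.5, -0.3, -1.9]
gripper_width: 0.474
```

Request:
jog_arm:
  steps:
    - [[0.055,2,0.1,0,0],[0.055,4,0.2,-0.1,0],[0.055,6,0.3,-0.1,0],[0.055,8,0.4,-0.2,0],[0.055,8,0.4,-0.2,0]]

```text
clock: 19.37
tcp_pos: [0.4857, -0.1643, 0.2098]
tool_rot: [0.868, -0.055, 0.49, 0.055]
force: [-0.2, 0.6, -0.8]
gripper_width: 0.472
```

```bash
cat >>h.py <<'E'
def edge():
    s,M=st();g=s["tcp_pos"]-.0188*M[:,0]-EM
    print("grip in edge frame mm",np.round([g@bx*1e3,g@by*1e3,g@bz*1e3],1),"F xyz",np.round([s["force"]@v for v in(bx,by,bz)],2));return s,M
E
python3 - <<'E'
from h import *
edge()
for nme in("top","side"): np.savez(nme+"5.npz",**camera(nme))
from ov import overlay
overlay((("side",(315,120,90,80)),),"pics/p8.png",7)
E
```

```text
t 19.37 p [ 0.4857 -0.1643  0.2098] F [-0.2   0.6  -0.81] w 43.0
[[0.514, -0.15, 0.844], [0.042, 0.988, 0.15], [-0.857, -0.042, 0.514]] [-0.702  0.199  2.036  0.681  0.617 -1.371]
grip in edge frame mm [ 1.1 -1.3 85.8] F xyz [-0.49  0.62 -0.65]
```

View pics/p8.png

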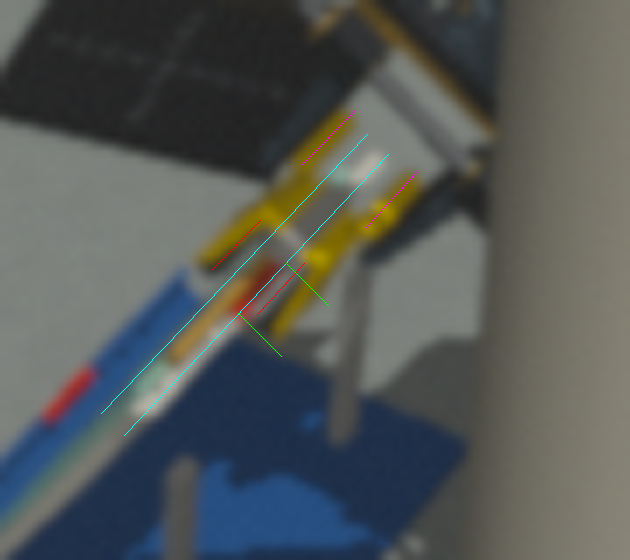

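The plate (board white at (155,400), bar at (205,315)) lies between the jaw outer edges at (200,255) and (275,335), so it is centred within about 1–2 mm. There is no contact force yet, so I'm going on.

Request:
jog_arm:
  steps:
    - [[0.055,2,0.1,0,0],[0.055,4,0.2,-0.1,0],[0.055,6,0.3,-0.1,0],[0.055,8,0.4,-0.2,0],[0.055,8,0.4,-0.2,0]]

```text
clock: 19.88
tcp_pos: [0.4895, -0.1636, 0.2027]
tool_rot: [0.868, -0.055, 0.49, 0.055]
force: [0.3, -0.0, -0.3]
gripper_width: 0.473
```

```bash
python3 -c "
from h import *
edge()"
```

```text
t 19.88 p [ 0.4895 -0.1636  0.2027] F [ 0.25 -0.05 -0.33] w 43.0
[[0.514, -0.15, 0.845], [0.042, 0.988, 0.15], [-0.857, -0.041, 0.514]] [-0.693  0.217  2.04   0.698  0.596 -1.385]
grip in edge frame mm [ 1.  -1.2 77.7] F xyz [ 0.04 -0.09 -0.41]
```

Request:
jog_arm:
  steps:
    - [[0.055,2,0.1,0,0],[0.055,4,0.2,-0.1,0],[0.055,6,0.3,-0.1,0],[0.055,7,0.4,-0.2,0],[0.055,7,0.4,-0.2,0]]

```text
clock: 20.3
tcp_pos: [0.4929, -0.1629, 0.1967]
tool_rot: [0.868, -0.055, 0.49, 0.055]
force: [-0.6, 0.1, -0.5]
gripper_width: 0.473
```

```bash
python3 -c "
from h import *
edge()"
```

```text
t 20.3 p [ 0.4929 -0.1629  0.1967] F [-0.55  0.09 -0.52] w 43.1
[[0.514, -0.15, 0.845], [0.042, 0.988, 0.15], [-0.857, -0.041, 0.514]] [-0.685  0.232  2.043  0.715  0.578 -1.399]
grip in edge frame mm [ 0.9 -1.1 70.8] F xyz [-0.72  0.19 -0.19]
```

Request:
jog_arm:
  steps:
    - [[0.055,2,0.1,0,0],[0.055,4,0.2,-0.1,0],[0.055,6,0.3,-0.1,0],[0.055,8,0.4,-0.1,0],[0.055,8,0.4,-0.1,0]]

```text
clock: 20.72
tcp_pos: [0.4969, -0.1622, 0.1897]
tool_rot: [0.868, -0.055, 0.49, 0.055]
force: [0.3, -0.3, -0.1]
gripper_width: 0.47
```

```bash
python3 -c "
from h import *
edge()"
```

```text
t 20.72 p [ 0.4969 -0.1622  0.1897] F [ 0.27 -0.26 -0.09] w 42.8
[[0.514, -0.15, 0.845], [0.042, 0.988, 0.15], [-0.857, -0.041, 0.514]] [-0.677  0.249  2.046  0.734  0.558 -1.416]
grip in edge frame mm [ 1.  -1.1 62.7] F xyz [ 0.14 -0.3  -0.19]
```

Request:
jog_arm:
  steps:
    - [[0.055,1,0,0,0],[0.055,2,0.1,0,0],[0.055,3,0.1,0,0],[0.055,3,0.1,0,0],[0.055,3,0.1,0,0]]

```text
clock: 21.13
tcp_pos: [0.4984, -0.1621, 0.1874]
tool_rot: [0.868, -0.055, 0.49, 0.055]
force: [-0.1, -0.6, -1.3]
gripper_width: 0.469
```

```bash
python3 -c "
from h import *
edge()"
```

```text
t 21.13 p [ 0.4984 -0.1621  0.1874] F [-0.13 -0.61 -1.26] w 42.7
[[0.514, -0.15, 0.844], [0.042, 0.988, 0.15], [-0.857, -0.042, 0.514]] [-0.674  0.255  2.047  0.741  0.551 -1.422]
grip in edge frame mm [ 1.1 -1.2 60. ] F xyz [-0.83 -0.57 -0.97]
```

Request:
jog_arm:
  steps:
    - [[0.055,1,0,0,0],[0.055,2,0.1,0,0],[0.055,3,0.1,0,0],[0.055,3,0.1,0,0],[0.055,3,0.1,0,0]]

```text
clock: 21.55
tcp_pos: [0.4999, -0.1619, 0.1849]
tool_rot: [0.868, -0.055, 0.49, 0.055]
force: [0.4, -0.4, -0.3]
gripper_width: 0.474
```

```bash
python3 -c "
from h import *
edge()"
```

```text
t 21.55 p [ 0.4999 -0.1619  0.1849] F [ 0.43 -0.39 -0.29] w 43.1
[[0.514, -0.15, 0.844], [0.042, 0.988, 0.15], [-0.857, -0.042, 0.514]] [-0.671  0.262  2.048  0.749  0.544 -1.428]
grip in edge frame mm [ 1.2 -1.3 57. ] F xyz [ 0.16 -0.46 -0.43]
```

Request:
jog_arm:
  steps:
    - [[0.055,1,0,0,0],[0.055,2,0.1,0,0],[0.055,3,0.1,0,0],[0.055,3,0.1,0,0],[0.055,3,0.1,0,0]]

```text
clock: 21.97
tcp_pos: [0.5016, -0.1617, 0.1824]
tool_rot: [0.868, -0.055, 0.49, 0.055]
force: [-0.4, 0.4, 2.4]
gripper_width: 0.474
```

```bash
python3 -c "
from h import *
edge()"
```

```text
t 21.97 p [ 0.5016 -0.1617  0.1824] F [-0.42  0.39  2.41] w 43.1
[[0.515, -0.15, 0.844], [0.042, 0.988, 0.15], [-0.856, -0.042, 0.515]] [-0.668  0.269  2.048  0.757  0.537 -1.435]
grip in edge frame mm [ 1.4 -1.4 54.1] F xyz [0.9  0.46 2.26]
```

Contact was felt, about 2.5 N over the baseline at h≈54 mm. I'm pressing further.

Request:
jog_arm:
  steps:
    - [[0.055,1,0,0,0],[0.055,2,0.1,0,0],[0.055,2,0.1,0,0],[0.055,2,0.1,0,0],[0.055,2,0.1,0,0]]

```text
clock: 22.38
tcp_pos: [0.5026, -0.1615, 0.1807]
tool_rot: [0.868, -0.055, 0.49, 0.055]
force: [-2.5, 0.7, 4.9]
gripper_width: 0.474
```

```bash
python3 -c "
from h import *
edge()"
```

```text
t 22.38 p [ 0.5026 -0.1615  0.1807] F [-2.46  0.67  4.88] w 43.2
[[0.515, -0.15, 0.844], [0.042, 0.988, 0.15], [-0.856, -0.042, 0.515]] [-0.665  0.273  2.049  0.762  0.532 -1.44 ]
grip in edge frame mm [ 1.4 -1.4 52.1] F xyz [0.45 1.09 5.38]
```

Request:
jog_arm:
  steps:
    - [[0.055,1,0,0,0],[0.055,1,0,0,0],[0.03,1,0,0,0],[0.01,1,0,0,0],[-0.01,1,0,0,0]]

```text
clock: 22.8
tcp_pos: [0.5031, -0.1615, 0.1798]
tool_rot: [0.868, -0.055, 0.49, 0.055]
force: [-0.7, 1.1, 5.3]
gripper_width: 0.503
```

Request:
jog_arm:
  steps:
    - [[-0.03,0,0,0,0],[-0.05,0,0,0,0],[-0.07,0,0,0,0],[-0.09,0,0,0,0],[-0.11,0,0,0,0]]

```text
clock: 23.22
tcp_pos: [0.503, -0.1614, 0.1798]
tool_rot: [0.868, -0.055, 0.49, 0.055]
force: [0.1, 0.9, 5.3]
gripper_width: 0.549
```

```bash
python3 -c "
from h import *
edge()"
```

```text
t 23.22 p [ 0.503  -0.1614  0.1798] F [0.1  0.95 5.34] w 49.9
[[0.514, -0.15, 0.844], [0.042, 0.988, 0.15], [-0.856, -0.042, 0.514]] [-0.664  0.275  2.049  0.765  0.53  -1.442]
grip in edge frame mm [ 1.3 -1.4 51. ] F xyz [2.9  0.91 4.49]
```

Request:
jog_arm:
  steps:
    - [[-0.13,0,0,0,0],[-0.15,0,0,0,0],[-0.17,0,0,0,0],[-0.2,0,0,0,0],[-0.24,0,0,0,0]]

```text
clock: 23.63
tcp_pos: [0.5029, -0.1614, 0.1797]
tool_rot: [0.868, -0.055, 0.49, 0.055]
force: [0.4, 0.9, -0.3]
gripper_width: 0.62
```

Request:
jog_arm:
  steps:
    - [[-0.3,0,0,0,0],[-0.4,0,0,0,0],[-0.5,0,0,0,0],[-0.55,0,0,0,0],[-0.55,0,0,0,0]]

```text
clock: 24.05
tcp_pos: [0.503, -0.1614, 0.1797]
tool_rot: [0.868, -0.055, 0.49, 0.055]
force: [0.2, 0.3, -0.3]
gripper_width: 0.77
```

```bash
python3 -c "
from h import *
edge()"
```

```text
t 24.05 p [ 0.503  -0.1614  0.1797] F [ 0.22  0.29 -0.35] w 70.1
[[0.514, -0.15, 0.844], [0.042, 0.988, 0.15], [-0.857, -0.042, 0.514]] [-0.664  0.275  2.049  0.765  0.53  -1.442]
grip in edge frame mm [ 1.3 -1.4 51. ] F xyz [ 0.06  0.25 -0.44]
```

Request:
jog_arm:
  steps:
    - [[-0.6,-5,0,0,0],[-0.6,-15,0,0,0],[-0.6,-30,0,0,0],[-0.6,-50,0,0,0],[-0.6,-75,0,0,0]]

```text
clock: 24.47
tcp_pos: [0.4635, -0.1643, 0.244]
tool_rot: [0.868, -0.055, 0.49, 0.055]
force: [0.2, -0.3, 1.2]
gripper_width: 0.799
```

Request:
jog_arm:
  steps:
    - [[-0.6,-30,0,0,0],[-0.6,-60,0,0,0],[-0.6,-85,0,0,0],[-0.6,-85,0,0,0],[-0.6,-85,0,0,0]]

```text
clock: 24.88
tcp_pos: [0.4204, -0.1687, 0.318]
tool_rot: [0.869, -0.056, 0.489, 0.054]
force: [-0.2, 0.1, -0.9]
gripper_width: 0.799
```

```bash
python3 - <<'E'
from h import *
edge();o=[]
for nme,(x0,y0) in(("top",(340,130)),("side",(300,110))):
    c=camera(nme);o.append(cv2.resize(c["img"][y0:y0+90,x0:x0+90,::-1],None,fx=4.4,fy=4.4,interpolation=cv2.INTER_CUBIC))
cv2.imwrite("pics/p9.png",np.hstack(o))
E
```

```text
t 24.88 p [ 0.4204 -0.1687  0.318 ] F [-0.16  0.08 -0.89] w 72.7
[[0.516, -0.148, 0.844], [0.039, 0.988, 0.15], [-0.856, -0.044, 0.515]] [-0.853 -0.056  1.947  0.525  0.973 -1.254]
grip in edge frame mm [ -1.1   5.8 212.1] F xyz [-0.57  0.11 -0.7 ]
```

View pics/p9.png

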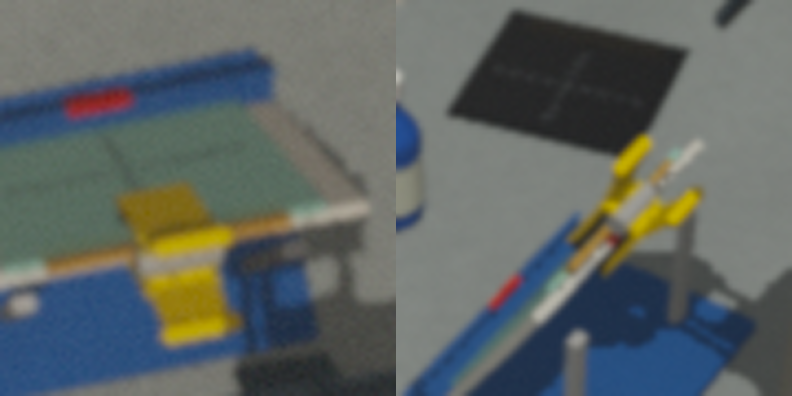

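The clip sits over the glass and board at the middle. In the top half its bars are at (191,242) and (201,330); in the side half they are at (635,150) and (685,205). I'll triangulate its height and centring.

```bash
python3 - <<'E'
from loc import *
import loc
from h import EM,bx,by,bz
def T(p,q):
    A=[];b=[]
    for n,x,off in(("top",p,(340,130)),("side",(q[0]-396,q[1]),(300,110))):
        u=(np.array(x,float)+.5)/4.4-.5+off;o,d=ray(n,u*3.2,crop=False) if False else (None,None)
        c=C[n];W=c["world_from_camera"];d=W[:3,:3]@[(u[0]-c["cx"])/c["fx"],(u[1]-c["cy"])/c["fy"],1];d/=np.linalg.norm(d);M=np.eye(3)-np.outer(d,d);A.append(M);b.append(M@W[:3,3])
    x=np.linalg.lstsq(np.vstack(A),np.r_[b[0],b[1]],rcond=None)[0]
    return np.round(np.array([(x-EM)@v for v in(bx,by,bz)])*1e3,1),np.round([np.linalg.norm(A[i]@x-b[i])*1e3 for i in(0,1)],1)
print("far bar",T((191,242),(635,150)));print("near bar",T((201,330),(685,205)));print("red mark",T((100,0),(396,0)) and "")
E
```

```text
far bar (array([25. , -0.3, 51.7]), array([2.3, 2.3]))
near bar (array([-21.3,  -1.3,  48.4]), array([1.1, 1.1]))
red mark
```

```bash
python3 -c "
from station import ticket
print(ticket.hand_in())"
```

```text
the job is handed in; nothing more can be done
None
```

I clipped the yellow spring clip over the glass chart and leaning board at the middle of the stand, then released it and handed the job in at about 25 s. The hand-in gave no verdict.

- **Taking the clip:** I squeezed the handles to about 43 mm and lifted it off the rail with the jaws open.
- **Tilting the tool:** The jog has no tilt axis. I built up the 30° lean by pushing repeatedly against the arm's reach limit, where the tilt stays after moving back.
- **Seating it:** I felt the bar at about 12 mm above the glass and pressed the pad until the force showed about 6 N. I then opened the fingers slowly and backed off about 160 mm.

**Last checks:**

| Check | Result |
|---|---|
| Position (triangulated, ±2–3 mm) | about 2 mm across, 1 mm along, throat about 6 mm above the glass top |
| Pad | pressed in by an estimated 4–6 mm |
| Squareness | about 0.07 rad to the board, against a limit of 0.15 |
| Wrist force | back to zero; the pictures after release showed the gripper clear of the clip |

- **Less certain:** I did not measure the jaw angle or pad force after release; both are inferred from the pictures and from where contact was felt. In one side-view overlay the predicted and seen jaw positions differed by about 2–3 mm, and the triangulated bars missed by 1–2 mm.

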